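# Fetch the bench anvil from behind the bottle, bur block and mallet

## Robot

A 6-joint arm with a two-finger parallel gripper is mounted at the origin on the work surface. World frame = base frame: x ahead of the robot, y to its left, z up, the work surface at z = 0. Lengths are in m, angles in rad, forces in N, time in s.
With the tool pointing down it reaches from about 0.375 to 0.975 m from the base axis. Payload 3.8 kg.
Tool frame: the origin (TCP) lies midway between the tips of the shut fingers; the grasp point (between the pads) lies 19 mm behind it; z points along the fingers, y is the line along which they close (so a half turn about z gives the same grasp; the last joint's range is limited). The gripper opens to 85 mm and grips with 20 to 120 N. Pads are 22 mm wide; open, the fingers measure 114 mm over their backs; the gripper's body (76 mm by 85 mm) begins 54 mm behind the grasp point. The pads swing forward as they close: fully open they stand 13 mm farther back than shut.
Start: joints at [1.091, 0.264, 1.604, -0, 1.274, -0.037], TCP at [0.289, 0.61, 0.231] pointing down, gripper open.
Joint ranges: [-2.63, 2.63], [-0.94, 2.18], [0.31, 2.57], [-1.31, 4.45], [0, 2.66], [-2.55, 2.55]. Speed limits (rad/s): [2.57, 2.57, 3.14, 3.14, 3.14, 3.14].

## Interface

Orientations are given as a rotation vector (axis times angle).
In Python, from workcell import status, read_camera, workorder, masks_of gives the robot as it stands.
- The arm moves only by the tool drive_tool, never from a script. Its argument "rows" is a list of rows, each a list of 7 numbers: the turn, a rotation vector about the tool's x, y, z in degrees, then the shift along the tool's x, y, z in m, then the opening, from 0 (shut) to 1 (fully open). In form: [[ax, ay, az, tx, ty, tz, claw], ...]. A call has 1 to 8 rows; each row shifts and turns the commanded pose from where the row before left it, along the tool's axes as they then stand; what a row does not reach is not made up. A row lasts 1/12 s, in which the tool goes at most 41.7 mm and 7.16 degrees, less where a joint would pass 70% of its speed; a pose out of reach is approached as far as the arm can. A call is refused whole if a number of a shift passes 0.0417 or a number of a turn 7.16, either way. A call with a gripper value outside its range is refused whole. The fingers move at their own pace and stop on an object; "force" is the grip in N (left out, the last holds). Time passes only in rows, so rows that do not move let the fingers close. It gives the time, the measured TCP pose, the force, the opening and the grip force at its end, in the units of the state.
- status.read_state(): the state, without advancing time (a new reading comes with each control period).
- read_camera(name): name is "scene" or "top" or "wrist"; returns a dict with "color" (420x560x3 uint8, red, green, blue), "intrinsics" (3x3 intrinsics, pixels), "world_from_camera" (4x4, takes a point from camera to world coordinates); the wrist camera has in their place "mount" (4x4, takes a point from camera to tool coordinates, whose origin is the TCP and whose axes are the flange's). Camera axes: x right, y up, looking along -z (the intrinsics and any distortion apply to the point x, -y, -z); pixel columns grow to the right and rows downward; lengths in m; the calibration is good to about 2 mm. The wrist camera is an equidistant fisheye: a pixel r from the principal point sees the ray r / f radians off the axis. A picture is of the moment at which its call begins: read the wrist's pose just before it. There is no depth.
- workorder.finish_job(): hands the job in; it is judged then, once.
Trained networks look in a picture, given as the dict that the camera call returned (one of the last four; its "shot" number tells which), for a name from the list of things; names that differ only in an ending like _2 or _b are one class to them, and where a whole thing is asked for, a point or a joint stands for the part that bears it (a point fixed in the world has none). Each returns a list of dicts, best first, with "score" (0 to 1); they miss things now and then, are a little off and sometimes report something else, mostly with a low value. They report only what shows in the picture. A call takes as long as a camera call.
- masks_of(picture, name): "mask" (420x560 bool, what is visible of it) and "bbox" ([left, top, right, bottom] in pixels, round what is visible of it).
The state is a dict: "time": time; "q": joint angles; "joint_vel": joint speeds; "joint_torque": joint torques, N m; "tool_pos": TCP position; "tcp_rot": TCP orientation; "wrist_force": force on the tool from outside, world axes, zero at the start; "torque": the same for the moment, N m; "width": opening from 0.0 (shut) to 1.0 (fully open); "grip_force": force on a finger pad.
Only numpy, scipy, OpenCV 4.12 (cv2) and the standard library are available. Lean on these libraries where they do the work, as an engineer would, in place of code of your own. Each camera call takes 0.05 s, during which the arm holds its last target. There are 200 camera calls.

## Task

Clear the bottle, the bur block and the mallet off the dark wooden board into the grey tray, all three standing upright in it, then fetch the small steel anvil from behind them and set it upright on the middle of the rubber pad, lengthwise along the pad. After that put the bottle, the bur block and the mallet back upright, each exactly where it stood on the board at the start and square to the board again. Do not knock anything over, and leave the hammer, the loupe and the ring box alone.

Things in the scene. Friction and masses are not known exactly. Their poses are not given: they have to be found in the camera images.
- flask: Squat white round ceramic bottle, closed: body 54 mm across and 46 mm high, shoulder narrowing up to 58 mm, then a black cylindrical cap 28 mm across from 58 to 95 mm height: grip it there. About 0.2 kg. Origin: centre of the underside, z up its axis. Stands in the front row on the board (which of the three places varies).
- burblock: Bur stand: square light wooden block 54 x 54 mm, 36 mm high, eight thin steel burs standing in its top (up to 59 mm height) and in the middle a round wooden post 24 mm across up to 95 mm height: grip the post above the burs. About 0.2 kg. Origin: centre of the underside; x, y along the sides, z up. Stands in the front row on the board.
- mallet: Wooden mallet standing on its head, handle up: head 50 mm along its x, 60 mm along its y, 46 mm high; handle 24 x 24 mm square (sides along x and y), in the middle, up to 106 mm height: grip the handle. About 0.25 kg. Origin: centre of the underside, z up. It stands in the front row on the board, x roughly along the board's x.
- anvil: Small steel bench anvil, 50 mm high, 0.6 kg, standing behind (+x of) the front row, about 10 mm from it. Origin: centre of its underside; y along its length (horn to +y), roughly the board's y; z up. Foot 40 x 70 x 14 mm high, waist 22 mm along x. Grip the top block across x: 28 mm along x, 70 mm along y, from 32 to 50 mm height. The horn reaches y = +66 mm.
- rack: Fixed dark wooden board, 150 mm along its x, 240 mm along its y, 12 mm thick. Origin: centre of its underside on the bench; its top is 12 mm higher. Its x points away from the robot (turned by up to about 0.15 rad). The front row of three things stands on it about 66 mm apart along its y, with 5 to 15 mm between their wider lower parts.
- tray: Fixed grey open tray, the side area: 250 mm along its x, 120 mm along its y, walls 5 mm thick and 20 mm high, inner floor 5 mm above its origin. Origin: centre of its underside on the bench. It lies to the left or the right of the board, its x roughly away from the robot.
- pad: Fixed dark rubber pad, 100 mm along its x, 160 mm along its y, 8 mm thick. Origin: centre of its underside on the bench; its top is 8 mm higher. It lies on the other side of the board from the tray; its y is its length.
- hammer: Bystander: small hammer, 190 mm long, lying crosswise on the bench between the robot and the board. Leave it alone.
- loupe: Bystander: black round loupe, 34 mm across, 30 mm high, standing on the bench beyond the board, left. Leave it alone.
- ringbox: Bystander: small blue ring box, 50 x 50 mm, 35 mm high, on the bench beyond the board, right. Leave it alone.

How it is judged:
On the way, in this order (a step that is already met when the one before it is completed fails the run):
1. the bottle, bur block and mallet all stand upright and released in the tray, with the anvil not yet moved (x of flask in the frame of tray between -0.12 and 0.12 m and y of flask in the frame of tray between -0.055 and 0.055 m and z of each of flask, burblock, mallet in the frame of tray below 0.012 m and angle between each of flask, burblock, mallet's own z axis and vertical below 0.1 rad and linear speed of each of flask, burblock, mallet below 0.03 m/s and contact force between the fingers and flask below 0.3 N and x of burblock in the frame of tray between -0.12 and 0.12 m and y of burblock in the frame of tray between -0.055 and 0.055 m and contact force between the fingers and burblock below 0.3 N and x of mallet in the frame of tray between -0.12 and 0.12 m and y of mallet in the frame of tray between -0.055 and 0.055 m and contact force between the fingers and mallet below 0.3 N and distance of anvil from where it was at the start of the episode below 0.02 m), for 0.2 s.
2. the anvil stands released on the middle of the pad, lengthwise, while the three others are still in the tray (horizontal distance between anvil and pad below 0.015 m and angle between the y axis of anvil and the y axis of pad, either way round below 0.2 rad and z of anvil in the frame of pad below 0.013 m and angle between each of anvil, flask, burblock, mallet's own z axis and vertical below 0.1 rad and linear speed of each of anvil, flask, burblock, mallet below 0.03 m/s and contact force between the fingers and anvil below 0.3 N and x of flask in the frame of tray between -0.12 and 0.12 m and y of flask in the frame of tray between -0.055 and 0.055 m and z of each of flask, burblock, mallet in the frame of tray below 0.012 m and contact force between the fingers and flask below 0.3 N and x of burblock in the frame of tray between -0.12 and 0.12 m and y of burblock in the frame of tray between -0.055 and 0.055 m and contact force between the fingers and burblock below 0.3 N and x of mallet in the frame of tray between -0.12 and 0.12 m and y of mallet in the frame of tray between -0.055 and 0.055 m and contact force between the fingers and mallet below 0.3 N), for 0.2 s.
At the end, for the whole second after the job is handed in: Anvil upright on the pad, within 15 mm of its middle and 0.2 rad of its length; bottle, bur block and mallet upright on the board, each within 15 mm of its starting place, mallet and bur block square to the board within 0.2 rad; all released and at rest (horizontal distance between anvil and pad below 0.015 m and angle between the y axis of anvil and the y axis of pad, either way round below 0.2 rad and z of anvil in the frame of pad below 0.013 m and angle between each of anvil, flask, burblock, mallet's own z axis and vertical below 0.1 rad and linear speed of each of anvil, flask, burblock, mallet below 0.03 m/s and contact force between the fingers and anvil below 0.3 N and distance of each of flask, burblock, mallet from where it was at the start of the episode below 0.015 m and contact force between the fingers and flask below 0.3 N and contact force between the fingers and burblock below 0.3 N and contact force between the fingers and mallet below 0.3 N and angle between the x axis of mallet and the x axis of rack, either way round below 0.2 rad and (angle between the x axis of burblock and the x axis of rack, either way round below 0.2 rad or angle between the x axis of burblock and the y axis of rack, either way round below 0.2 rad)); the robot touches nothing.
It fails at once if the bottle, bur block, mallet or anvil is knocked over (angle between any of flask, burblock, mallet, anvil's own z axis and vertical above 0.6 rad).
It fails at once if the hammer, loupe or ring box is moved by more than 20 mm (distance of any of hammer, loupe, ringbox from where it was at the start of the episode above 0.02 m).
It also fails if it takes over 141 s, if anything falls off the work surface, if the arm or the gripper's body presses on something with over 40 N, if the wrist force passes 120 N, or if a joint passes its speed limit or range.

## Working session

There is one attempt and no reset: what is moved stays moved. The work goes in short steps, Python scripts to look and compute and a tool call to move; the robot and the scene stay as the last step left them, time stands still between calls to the robot, and variables do not carry over. Pictures are saved under pics/ and viewed, at most 14 in all, crops included, and the job is handed in when it is done.

Besides the shell and the picture viewer there is one more tool, called after "Call:" by a JSON object that holds its "fn" and its "kwargs", one argument or row to a line. drive_tool: Moves the arm, as the interface text tells. Its arguments: {"type":"object","properties":{"rows":{"type":"array"},"force":{"type":"number"}},"required":["rows"]}

```bash
mkdir -p pics; ls; cat > h.py <<'E'
import numpy as np,cv2
from workcell import status, read_camera, workorder, masks_of
def shot(n,f=None):
    p=read_camera(n)
    if f: cv2.imwrite('pics/'+f,p['color'][:,:,::-1])
    return p
E
python3 - <<'E'
from h import *
s=status.read_state();print(s)
for n in ('scene','top'):
    p=shot(n,n+'0.png');print(n,p['intrinsics'].tolist(),np.round(p['world_from_camera'],4).tolist(),[k for k in p])
E
```

```text
pics
{'time': 0.0, 'q': array([ 1.09109779e+00,  2.64788061e-01,  1.60539503e+00,  2.71870080e-05,
        1.27367156e+00, -3.68918991e-02]), 'joint_vel': array([-3.25504603e-04,  1.09335262e-05,  6.65924585e-04, -1.85924350e-03,
        3.68633016e-04, -2.45609928e-04]), 'joint_torque': array([-2.45632524e-03, -5.15123785e+01, -3.67309284e+01, -5.12149345e-04,
        1.32540800e-02,  1.75438527e-05]), 'tool_pos': array([0.2888724 , 0.60925336, 0.22992713]), 'tcp_rot': array([-0.68976973, -3.06431437,  0.00342419]), 'wrist_force': array([-0.05272738,  0.761381  , -0.31090919]), 'torque': array([-0.01129419, -0.00275656, -0.02646004]), 'grip_force': 0.0, 'width': 1.002139707413633}
scene [[389.70475732475904, 0.0, 280.1361432696534], [0.0, 389.70475732475904, 200.9358265954667], [0.0, 0.0, 1.0]] [[-0.1518, -0.7314, 0.6649, 1.0612], [0.9884, -0.1187, 0.095, 0.0601], [0.0095, 0.6716, 0.7409, 0.5802], [0.0, 0.0, 0.0, 1.0]] ['color', 'intrinsics', 'world_from_camera', 'shot']
top [[405.07686963404626, 0.0, 281.1157935059555], [0.0, 405.07686963404626, 207.36137559668052], [0.0, 0.0, 1.0]] [[-0.0161, 0.9882, -0.1522, 0.4297], [-0.9997, -0.0187, -0.0156, -0.0091], [-0.0183, 0.1519, 0.9882, 1.0008], [0.0, 0.0, 0.0, 1.0]] ['color', 'intrinsics', 'world_from_camera', 'shot']
```

View pics/scene0.png

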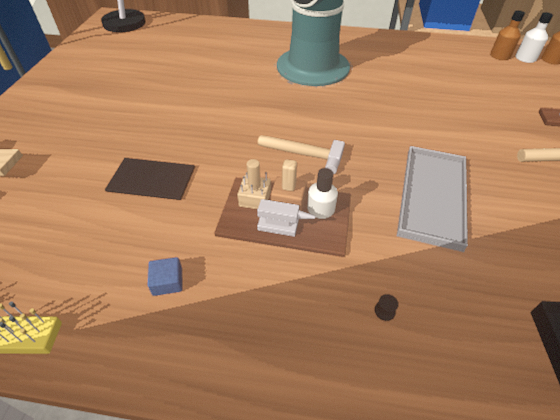

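View pics/top0.png

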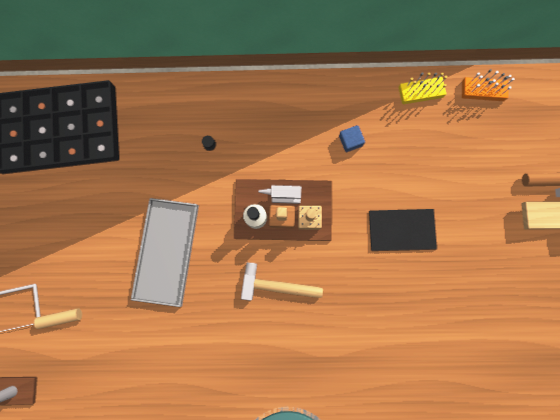

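```bash
cat > fit.py <<'E'
from h import *
from scipy.optimize import minimize
def box(x0,x1,y0,y1,z0,z1): return np.array([[x,y,z] for x in(x0,x1) for y in(y0,y1) for z in(z0,z1)])
def cyl(*rz):
    a=np.linspace(0,2*np.pi,24,endpoint=False)
    return np.vstack([np.c_[r*np.cos(a),r*np.sin(a),np.full(24,z)] for r,z in rz])
B=lambda lx,ly,z0,z1: box(-lx/2,lx/2,-ly/2,ly/2,z0,z1)
M=dict(flask=[cyl((.025,0),(.027,.005),(.027,.046),(.014,.058)),cyl((.014,.058),(.014,.095))],
 burblock=[B(.054,.054,0,.036),cyl((.012,.036),(.012,.095))],
 mallet=[B(.05,.06,0,.046),B(.024,.024,.046,.106)],
 anvil=[B(.04,.07,0,.014),B(.022,.05,.014,.032),B(.028,.07,.032,.05),np.vstack([box(-.011,.011,.035,.036,.036,.05),[[0,.066,.046]]])],
 rack=[B(.15,.24,0,.012)],tray=[B(.25,.12,0,.02)],pad=[B(.1,.16,0,.008)])
def proj(p,P):
    T=np.linalg.inv(p['world_from_camera']);c=P@T[:3,:3].T+T[:3,3]
    c=c*[1,-1,-1];u=c@p['intrinsics'].T;return u[:,:2]/u[:,2:]
def render(p,parts,x,y,a,z):
    S=4;im=np.zeros((420*S,560*S),np.uint8);R=np.array([[np.cos(a),-np.sin(a),0],[np.sin(a),np.cos(a),0],[0,0,1]])
    for q in parts:
        h=cv2.convexHull(((proj(p,q@R.T+[x,y,z])+.5)*S*16).astype(np.float32)).round().astype(np.int32)
        cv2.fillConvexPoly(im,h,255,shift=4)
    return cv2.resize(im,(560,420),interpolation=cv2.INTER_AREA)/255.
def getmasks(p,names):
    d={}
    for n in names:
        r=masks_of(p,n)
        if r and r[0]['score']>.3: d[n]=(r[0]['mask'],r[0]['score'])
    return d
def fit(views,name,z,x0,fixa=None):
    """views: list of (picture, masks)"""
    G=[]
    for p,m in views:
        if name not in m: continue
        o=np.zeros((420,560),bool)
        for k in m:
            if k!=name and not(name not in('rack','tray','pad') and k in('rack','tray','pad')): o|=m[k][0]
        o=cv2.dilate(o.astype(np.uint8),np.ones((3,3)))>0
        G.append((p,cv2.GaussianBlur(m[name][0].astype(float),(0,0),.7),~(o&~m[name][0])))
    def f(v):
        a=v[2] if fixa is None else fixa
        return sum((((cv2.GaussianBlur(render(p,M[name],v[0],v[1],a,z),(0,0),.7)-g)**2)*w).sum()/g.sum() for p,g,w in G)
    best=None
    for da in ((0,) if fixa is not None else (-.15,0.15)):
        s=np.array([x0[0],x0[1],x0[2]+da]);
        r=minimize(f,s,method='Nelder-Mead',options=dict(initial_simplex=np.array([s,s+[.015,0,0],s+[0,.015,0],s+[0,0,.1]]),xatol=1e-4,fatol=1e-5))
        if best is None or r.fun<best.fun: best=r
    return best.x,best.fun
def ray0(p,u,v,z):
    d=np.array([(u-p['intrinsics'][0,2])/p['intrinsics'][0,0],-(v-p['intrinsics'][1,2])/p['intrinsics'][1,1],-1])
    T=p['world_from_camera'];d=T[:3,:3]@d;o=T[:3,3];return o+d*(z-o[2])/d[2]
E
cat > run.py <<'E'
from fit import *
import sys,json
names=['flask','burblock','mallet','anvil','rack','tray','pad']
pics=[shot('top'),shot('scene')]
V=[(p,getmasks(p,names)) for p in pics]
print(status.read_state()['time'],[{k:round(float(v[1]),2) for k,v in m.items()} for _,m in V])
Z=dict(rack=0,tray=0,pad=0,flask=.012,burblock=.012,mallet=.012,anvil=.012)
out={}
for n in ['rack','tray','pad','flask','burblock','mallet','anvil']:
    for tag,vs in (('both',V),('top',V[:1]),('scene',V[1:])):
        if not any(n in m for _,m in vs): continue
        p,m=next((p,m) for p,m in vs if n in m)
        ys,xs=np.nonzero(m[n][0]);c=ray0(p,xs.mean(),ys.mean(),Z[n]+.02)
        a0=out['rack'][2] if 'rack' in out and n not in('tray','pad') else 0
        r,fv=fit(vs,n,Z[n],[c[0],c[1],a0],0 if n=='flask' else None)
        print(n,tag,np.round(r,4),round(fv,3))
        if tag=='both': out[n]=r.tolist()
json.dump(out,open(sys.argv[1],'w'))
E
python3 run.py poses0.json
```

```text
0.9 [{'flask': 0.58, 'burblock': 0.73, 'mallet': 0.77, 'anvil': 0.98, 'rack': 0.76, 'tray': 0.95, 'pad': 0.68}, {'flask': 0.65, 'burblock': 0.91, 'mallet': 0.8, 'anvil': 0.87, 'rack': 0.78, 'tray': 0.75, 'pad': 0.75}]
rack both [ 0.5769  0.0016 -0.0354] 0.046
rack top [ 0.5783  0.0021 -0.0404] 0.019
rack scene [ 0.5747  0.0012 -0.0393] 0.01
tray both [ 0.4782  0.2907 -0.1486] 0.017
tray top [ 0.4796  0.2915 -0.1435] 0.005
tray scene [ 0.4768  0.2905 -0.1518] 0.005
pad both [ 0.5211 -0.2913 -0.0026] 0.04
pad top [ 0.5229 -0.2902 -0.0096] 0.02
pad scene [ 0.5195 -0.2918  0.0017] 0.005
flask both [0.5565 0.0678 0.0029] 0.02
flask top [0.5569 0.0686 0.0118] 0.007
flask scene [ 0.5559  0.0674 -0.0866] 0.007
burblock both [ 0.5525 -0.0624 -0.0303] 0.042
burblock top [ 0.553  -0.0618 -0.0347] 0.009
burblock scene [ 0.5506 -0.0631  0.0165] 0.02
mallet both [ 0.5557  0.0039 -0.0179] 0.059
mallet top [ 0.5552  0.0033 -0.0736] 0.038
mallet scene [0.557  0.0042 0.0023] 0.018
anvil both [ 0.6122 -0.0069 -0.0585] 0.049
anvil top [ 0.6125 -0.0068 -0.0426] 0.028
anvil scene [ 0.6104 -0.0068 -0.1034] 0.008
```

```bash
cat > to.py <<'E'
# usage: to.py x y z yaw_of_tool_y(rad, mod pi): needed turn (deg about tool axes) and shift in the tool axes after the turn
from h import *
import sys
from scipy.spatial.transform import Rotation as R
x,y,z,a=map(float,sys.argv[1:5]);s=status.read_state();r=R.from_rotvec(s['tcp_rot']);m=r.as_matrix()
c=[]
for b in (a,a+np.pi):
    Y=np.array([np.cos(b),np.sin(b),0]);Z=np.array([0,0,-1.]);t=R.from_matrix(np.c_[np.cross(Y,Z),Y,Z])
    c.append((np.linalg.norm((r.inv()*t).as_rotvec()),t))
t=min(c,key=lambda k:k[0])[1]
d=np.array([x,y,z])-s['tool_pos']
print('t',round(s['time'],2),'pos',np.round(s['tool_pos'],4),'q',np.round(s['q'],2),'w',round(s['width'],3),'grip',s['grip_force'],'F',np.round(s['wrist_force'],1))
print('toolY',np.round(m[:,1],3),'turn deg',np.round(np.degrees((r.inv()*t).as_rotvec()),2),'shift(after turn)',np.round(t.inv().apply(d),4),'shift(now)',np.round(r.inv().apply(d),4))
E
python3 to.py 0.5565 0.0678 0.2 -0.037
```

```text
t 0.9 pos [0.2892 0.6099 0.2313] q [ 1.09  0.26  1.6   0.    1.27 -0.04] w 1.0 grip 0.0 F [0.7 0.6 0.4]
toolY [0.428 0.904 0.   ] turn deg [ 0.   -0.   66.75] shift(after turn) [-0.5319  0.2872  0.0313] shift(now) [-0.4738 -0.3753  0.0313]
```

Call:
{"fn": "drive_tool", "kwargs": {
  "rows": [
    [0,0,7,0,0,0.004,0.7],
    [0,0,7,0,0,0.004,0.7],
    [0,0,7,0,0,0.004,0.7],
    [0,0,7,0,0,0.004,0.7],
    [0,0,7,0,0,0.004,0.7],
    [0,0,7,0,0,0.004,0.7],
    [0,0,7,0,0,0.004,0.7],
    [0,0,7,0,0,0.003,0.7]
  ],
  "force": 40
}}

```text
time: 1.57
tool_pos: [0.2891, 0.6098, 0.1998]
tcp_rot: [2.055, 2.376, -0.001]
wrist_force: [-0.6, -0.3, 0.2]
width: 0.696
grip_force: 0.0
```

Call:
{"fn": "drive_tool", "kwargs": {
  "rows": [
    [0,0,7,0,0,0,0.7],
    [0,0,3.75,0,0,0,0.7],
    [0,0,0,-0.033,0.018,0,0.7],
    [0,0,0,-0.033,0.018,0,0.7],
    [0,0,0,-0.033,0.018,0,0.7],
    [0,0,0,-0.033,0.018,0,0.7],
    [0,0,0,-0.033,0.018,0,0.7],
    [0,0,0,-0.033,0.018,0,0.7]
  ]
}}

```text
time: 2.23
tool_pos: [0.3903, 0.4065, 0.2005]
tcp_rot: [2.262, 2.181, 0.001]
wrist_force: [0.1, -0.1, 0.5]
width: 0.704
grip_force: 0.0
```

Call:
{"fn": "drive_tool", "kwargs": {
  "rows": [
    [0,0,0,-0.033,0.018,0,0.7],
    [0,0,0,-0.033,0.018,0,0.7],
    [0,0,0,-0.033,0.018,0,0.7],
    [0,0,0,-0.033,0.018,0,0.7],
    [0,0,0,-0.033,0.018,0,0.7],
    [0,0,0,-0.033,0.018,0,0.7],
    [0,0,0,-0.033,0.018,0,0.7],
    [0,0,0,-0.033,0.018,0,0.7]
  ]
}}

```text
time: 2.9
tool_pos: [0.5246, 0.1371, 0.2007]
tcp_rot: [2.262, 2.18, 0.001]
wrist_force: [1.5, 1.0, 0.5]
width: 0.699
grip_force: 0.0
```

Call:
{"fn": "drive_tool", "kwargs": {
  "rows": [
    [0,0,0,-0.033,0.018,0,0.7],
    [0,0,0,-0.03,0.017,0,0.7],
    [0,0,0,0,0,0,0.7],
    [0,0,0,0,0,0,0.7],
    [0,0,0,0,0,0,0.7]
  ]
}}

```text
time: 3.32
tool_pos: [0.5564, 0.0747, 0.2002]
tcp_rot: [-2.263, -2.178, 0.0]
wrist_force: [0.3, 1.0, 0.4]
width: 0.698
grip_force: 0.0
```

```bash
python3 to.py 0.5565 0.0678 0.076 -0.037; python3 -c "
from h import *
p=shot('wrist','w0.png');print(p['intrinsics'],p['mount'])"
```

```text
t 3.32 pos [0.5564 0.0747 0.2002] q [0.09 0.07 1.88 0.   1.19 0.13] w 0.698 grip 0.0 F [0.3 1.  0.4]
toolY [ 0.999 -0.038 -0.001] turn deg [-0.03 -0.03 -0.06] shift(after turn) [-0.0069  0.0004  0.1242] shift(now) [-0.0069  0.0005  0.1242]
[[325.1922621    0.         281.01779626]
 [  0.         325.1922621  208.40935729]
 [  0.           0.           1.        ]] [[ 1.02212507e-03  9.59159105e-01  2.82865279e-01  7.19950522e-02]
 [ 9.99999380e-01 -1.10559409e-03  1.35457408e-04  6.25748646e-04]
 [ 4.42659386e-04  2.82864965e-01 -9.59159640e-01 -1.42033087e-01]
 [ 0.00000000e+00  0.00000000e+00  0.00000000e+00  1.00000000e+00]]
```

View pics/w0.png

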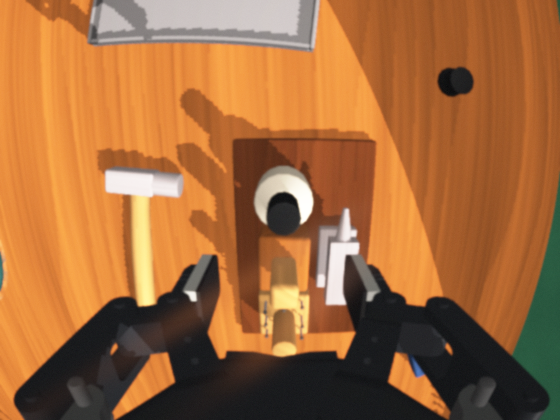

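Call:
{"fn": "drive_tool", "kwargs": {
  "rows": [
    [0,0,0,-0.007,0,0.02,0.7],
    [0,0,0,0,0,0.03,0.7],
    [0,0,0,0,0,0.03,0.7],
    [0,0,0,0,0,0.025,0.7],
    [0,0,0,0,0,0.014,0.7],
    [0,0,0,0,0,0.005,0.7],
    [0,0,0,0,0,0,0.7],
    [0,0,0,0,0,0,0.5]
  ]
}}

```text
time: 4.03
tool_pos: [0.5566, 0.0686, 0.077]
tcp_rot: [2.26, 2.181, 0.001]
wrist_force: [0.3, 0.3, 1.1]
width: 0.574
grip_force: 0.0
```

Call:
{"fn": "drive_tool", "kwargs": {
  "rows": [
    [0,0,0,0,0,0,0.2],
    [0,0,0,0,0,0,0.1],
    [0,0,0,0,0,0,0],
    [0,0,0,0,0,0,0],
    [0,0,0,0,0,0,0],
    [0,0,0,0,0,0,0]
  ]
}}

```text
time: 4.53
tool_pos: [0.5581, 0.068, 0.0783]
tcp_rot: [2.261, 2.178, 0.005]
wrist_force: [-0.2, 1.4, 6.4]
width: 0.315
grip_force: 40.1
```

```bash
python3 to.py 0.554 0.2915 0.069 -0.037
```

```text
t 4.53 pos [0.5581 0.068  0.0783] q [0.08 0.19 1.99 0.   0.95 0.11] w 0.315 grip 40.10729670524597 F [-0.2  1.4  6.4]
toolY [ 0.999 -0.037  0.004] turn deg [ 0.21 -0.05 -0.02] shift(after turn) [ 0.2232 -0.0123  0.0093] shift(now) [ 0.2232 -0.0124  0.0095]
```

Call:
{"fn": "drive_tool", "kwargs": {
  "rows": [
    [0,0,0,0,0,-0.015,0],
    [0,0,0,0,0,-0.025,0],
    [0,0,0,0,0,-0.03,0],
    [0,0,0,0.015,0,0,0],
    [0,0,0,0.03,-0.002,0,0],
    [0,0,0,0.035,-0.002,0,0],
    [0,0,0,0.035,-0.002,0,0],
    [0,0,0,0.035,-0.002,0,0]
  ]
}}

```text
time: 5.2
tool_pos: [0.5534, 0.2187, 0.1462]
tcp_rot: [-2.263, -2.179, 0.001]
wrist_force: [-0.4, -0.8, -0.9]
width: 0.311
grip_force: 39.9
```

Call:
{"fn": "drive_tool", "kwargs": {
  "rows": [
    [0,0,0,0.035,-0.002,0,0],
    [0,0,0,0.025,-0.001,0,0],
    [0,0,0,0.013,0,0,0],
    [0,0,0,0,0,0,0],
    [0,0,0,0,0,0.025,0],
    [0,0,0,0,0,0.025,0],
    [0,0,0,0,0,0.015,0],
    [0,0,0,0,0,0,0]
  ]
}}

```text
time: 5.87
tool_pos: [0.5501, 0.2876, 0.0764]
tcp_rot: [-2.261, -2.177, 0.014]
wrist_force: [-1.4, -0.7, -2.5]
width: 0.312
grip_force: 39.8
```

Call:
{"fn": "drive_tool", "kwargs": {
  "rows": [
    [0,0,0,0,0,0.004,0],
    [0,0,0,0,0,0.004,0],
    [0,0,0,0,0,0.003,0],
    [0,0,0,0,0,0,0],
    [0,0,0,0,0,0,0]
  ]
}}

```text
time: 6.28
tool_pos: [0.5544, 0.2911, 0.0713]
tcp_rot: [2.262, 2.179, 0.003]
wrist_force: [0.3, 0.9, 1.1]
width: 0.315
grip_force: 40.3
```

Call:
{"fn": "drive_tool", "kwargs": {
  "rows": [
    [0,0,0,0,0,0,0.4],
    [0,0,0,0,0,0,0.6],
    [0,0,0,0,0,0,0.6],
    [0,0,0,0,0,0,0.6],
    [0,0,0,0,0,-0.02,0.6],
    [0,0,0,0,0,-0.04,0.6],
    [0,0,0,0,0,-0.04,0.7],
    [0,0,0,0,0,0,0.7]
  ]
}}

```text
time: 6.95
tool_pos: [0.5588, 0.2935, 0.1802]
tcp_rot: [2.258, 2.177, 0.023]
wrist_force: [2.6, 1.1, 1.2]
width: 0.701
grip_force: 0.0
```

```bash
python3 to.py 0.5557 0.0037 0.077 -0.037
```

```text
t 6.95 pos [0.5588 0.2935 0.1802] q [0.44 0.21 1.77 0.   1.15 0.48] w 0.701 grip 0.0 F [2.6 1.1 1.2]
toolY [ 0.999 -0.037  0.014] turn deg [ 0.78 -0.41  0.01] shift(after turn) [-0.2897  0.0076  0.1032] shift(now) [-0.2904  0.0062  0.1013]
```

Call:
{"fn": "drive_tool", "kwargs": {
  "rows": [
    [0,0,0,-0.02,0,0,0.7],
    [0,0,0,-0.035,0.002,0,0.7],
    [0,0,0,-0.035,0.002,0,0.7],
    [0,0,0,-0.035,0.002,0,0.7],
    [0,0,0,-0.035,0.002,0,0.7],
    [0,0,0,-0.035,0.001,0,0.7],
    [0,0,0,-0.035,0,0,0.7],
    [0,0,0,-0.035,0,0,0.7]
  ]
}}

```text
time: 7.62
tool_pos: [0.5527, 0.0242, 0.1705]
tcp_rot: [2.261, 2.18, 0.001]
wrist_force: [0.8, 0.2, -0.2]
width: 0.697
grip_force: 0.0
```

Call:
{"fn": "drive_tool", "kwargs": {
  "rows": [
    [0,0,0,-0.023,0,0,0.7],
    [0,0,0,0,0,0,0.7],
    [0,0,0,0,0,0,0.7],
    [0,0,0,0,0,0,0.7],
    [0,0,0,0,0,0,0.7]
  ]
}}

```text
time: 8.03
tool_pos: [0.552, 0.0038, 0.1703]
tcp_rot: [-2.261, -2.181, -0.001]
wrist_force: [-0.1, -0.1, 0.6]
width: 0.699
grip_force: 0.0
```

```bash
python3 to.py 0.5557 0.0037 0.077 -0.037
```

```text
t 8.03 pos [0.552  0.0038 0.1703] q [-0.04  0.08  1.93  0.    1.13 -0.  ] w 0.699 grip 0.0 F [-0.1 -0.1  0.6]
toolY [ 0.999 -0.036  0.   ] turn deg [ 0.01 -0.02  0.05] shift(after turn) [0.0001 0.0037 0.0933] shift(now) [0.     0.0036 0.0933]
```

Call:
{"fn": "drive_tool", "kwargs": {
  "rows": [
    [0,0,0,0,0.004,0.015,0.7],
    [0,0,0,0,0,0.03,0.7],
    [0,0,0,0,0,0.028,0.7],
    [0,0,0,0,0,0.014,0.7],
    [0,0,0,0,0,0.006,0.7],
    [0,0,0,0,0,0,0.7],
    [0,0,0,0,0,0,0.5],
    [0,0,0,0,0,0,0.3]
  ]
}}

```text
time: 8.7
tool_pos: [0.5574, 0.0031, 0.0789]
tcp_rot: [2.26, 2.179, 0.003]
wrist_force: [-0.3, -0.4, 0.5]
width: 0.431
grip_force: 0.0
```

Call:
{"fn": "drive_tool", "kwargs": {
  "rows": [
    [0,0,0,0,0,0,0.2],
    [0,0,0,0,0,0,0.1],
    [0,0,0,0,0,0,0],
    [0,0,0,0,0,0,0],
    [0,0,0,0,0,0,0],
    [0,0,0,0,0,0,0]
  ]
}}

```text
time: 9.2
tool_pos: [0.5573, 0.0028, 0.079]
tcp_rot: [2.261, 2.178, 0.004]
wrist_force: [-1.2, 1.5, 6.0]
width: 0.277
grip_force: 44.9
```

```bash
python3 to.py 0.4764 0.2788 0.071 -0.037
```

```text
t 9.2 pos [0.5573 0.0028 0.079 ] q [-0.04  0.19  2.    0.    0.95 -0.  ] w 0.277 grip 44.87520217895508 F [-1.2  1.5  6. ]
toolY [ 0.999 -0.037  0.003] turn deg [ 0.17 -0.02 -0.01] shift(after turn) [ 0.2729 -0.091   0.008 ] shift(now) [ 0.2728 -0.0911  0.0078]
```

Call:
{"fn": "drive_tool", "kwargs": {
  "rows": [
    [0,0,0,0,0,-0.015,0],
    [0,0,0,0,0,-0.025,0],
    [0,0,0,0,0,-0.03,0],
    [0,0,0,0.015,-0.01,0,0],
    [0,0,0,0.03,-0.015,0,0],
    [0,0,0,0.035,-0.015,0,0],
    [0,0,0,0.035,-0.015,0,0],
    [0,0,0,0.035,-0.015,0,0]
  ]
}}

```text
time: 9.87
tool_pos: [0.4901, 0.1558, 0.1467]
tcp_rot: [-2.263, -2.178, 0.002]
wrist_force: [1.2, -0.3, -3.7]
width: 0.273
grip_force: 43.6
```

Call:
{"fn": "drive_tool", "kwargs": {
  "rows": [
    [0,0,0,0.035,-0.011,0,0],
    [0,0,0,0.035,-0.01,0,0],
    [0,0,0,0.033,0,0,0],
    [0,0,0,0.02,0,0,0],
    [0,0,0,0,0,0,0],
    [0,0,0,0,0,0.025,0],
    [0,0,0,0,0,0.025,0],
    [0,0,0,0,0,0.015,0]
  ]
}}

```text
time: 10.53
tool_pos: [0.4733, 0.2774, 0.0795]
tcp_rot: [-2.261, -2.18, 0.006]
wrist_force: [-0.7, -0.7, -3.4]
width: 0.275
grip_force: 43.5
```

Call:
{"fn": "drive_tool", "kwargs": {
  "rows": [
    [0,0,0,0,0,0,0],
    [0,0,0,0,0,0.004,0],
    [0,0,0,0,0,0.004,0],
    [0,0,0,0,0,0.004,0],
    [0,0,0,0,0,0,0],
    [0,0,0,0,0,0,0]
  ]
}}

```text
time: 11.03
tool_pos: [0.4764, 0.2793, 0.072]
tcp_rot: [2.262, 2.179, 0.004]
wrist_force: [-1.2, -0.3, 2.9]
width: 0.275
grip_force: 44.1
```

Contact felt (2.9 N); release, rise, and move above the bur block.

Call:
{"fn": "drive_tool", "kwargs": {
  "rows": [
    [0,0,0,0,0,0,0.4],
    [0,0,0,0,0,0,0.6],
    [0,0,0,0,0,0,0.6],
    [0,0,0,0,0,0,0.6],
    [0,0,0,0,0,-0.02,0.6],
    [0,0,0,0,0,-0.04,0.6],
    [0,0,0,0,0,-0.04,0.7],
    [0,0,0,0,0,0,0.7]
  ]
}}

```text
time: 11.7
tool_pos: [0.4802, 0.2815, 0.1794]
tcp_rot: [2.259, 2.177, 0.022]
wrist_force: [1.6, 0.7, 1.2]
width: 0.698
grip_force: 0.0
```

Call:
{"fn": "drive_tool", "kwargs": {
  "rows": [
    [0,0,0,-0.02,0,0,0.7],
    [0,0,0,-0.035,0.009,0,0.7],
    [0,0,0,-0.035,0.009,0,0.7],
    [0,0,0,-0.035,0.009,0,0.7],
    [0,0,0,-0.035,0.009,0,0.7],
    [0,0,0,-0.035,0.009,0,0.7],
    [0,0,0,-0.035,0.009,0,0.7],
    [0,0,0,-0.035,0.009,0,0.7]
  ]
}}

```text
time: 12.37
tool_pos: [0.5284, 0.0099, 0.1703]
tcp_rot: [2.262, 2.18, 0.001]
wrist_force: [1.6, -0.6, 1.1]
width: 0.701
grip_force: 0.0
```

Call:
{"fn": "drive_tool", "kwargs": {
  "rows": [
    [0,0,0,-0.035,0,0,0.7],
    [0,0,0,-0.025,0,0,0.7],
    [0,0,0,-0.014,0,0,0.7],
    [0,0,0,0,0,0,0.7],
    [0,0,0,0,0,0,0.7],
    [0,0,0,0,0,0,0.7]
  ]
}}

```text
time: 12.87
tool_pos: [0.5255, -0.0618, 0.1702]
tcp_rot: [-2.262, -2.18, -0.001]
wrist_force: [0.6, 1.0, -0.5]
width: 0.699
grip_force: 0.0
```

```bash
python3 to.py 0.5525 -0.0622 0.077 -0.037
```

```text
t 12.87 pos [ 0.5255 -0.0618  0.1702] q [-0.16  0.04  1.98  0.    1.12 -0.13] w 0.699 grip 0.0 F [ 0.6  1.  -0.5]
toolY [ 0.999 -0.037 -0.   ] turn deg [-0.   -0.03 -0.01] shift(after turn) [0.0006 0.027  0.0932] shift(now) [0.0005 0.027  0.0932]
```

Call:
{"fn": "drive_tool", "kwargs": {
  "rows": [
    [0,0,0,0,0.015,0,0.7],
    [0,0,0,0,0.012,0.01,0.7],
    [0,0,0,0,0,0.03,0.7],
    [0,0,0,0,0,0.028,0.7],
    [0,0,0,0,0,0.016,0.7],
    [0,0,0,0,0,0.007,0.7],
    [0,0,0,0,0,0,0.7],
    [0,0,0,0,0,0,0.5]
  ]
}}

```text
time: 13.53
tool_pos: [0.5528, -0.0625, 0.0796]
tcp_rot: [2.261, 2.181, 0.0]
wrist_force: [0.3, -0.3, 0.7]
width: 0.572
grip_force: 0.0
```

Call:
{"fn": "drive_tool", "kwargs": {
  "rows": [
    [0,0,0,0,0,0,0.3],
    [0,0,0,0,0,0,0.2],
    [0,0,0,0,0,0,0.1],
    [0,0,0,0,0,0,0],
    [0,0,0,0,0,0,0],
    [0,0,0,0,0,0,0],
    [0,0,0,0,0,0,0]
  ]
}}

```text
time: 14.12
tool_pos: [0.5539, -0.0633, 0.0812]
tcp_rot: [2.261, 2.178, 0.004]
wrist_force: [-1.3, 2.2, 6.7]
width: 0.267
grip_force: 39.4
```

```bash
python3 to.py 0.4056 0.3137 0.072 -0.037
```

```text
t 14.12 pos [ 0.5539 -0.0633  0.0812] q [-0.16  0.18  2.    0.    0.96 -0.12] w 0.267 grip 39.4183212518692 F [-1.3  2.2  6.7]
toolY [ 0.999 -0.037  0.003] turn deg [ 0.19 -0.01 -0.02] shift(after turn) [ 0.3713 -0.1622  0.0092] shift(now) [ 0.3712 -0.1623  0.0088]
```

Call:
{"fn": "drive_tool", "kwargs": {
  "rows": [
    [0,0,0,0,0,-0.015,0],
    [0,0,0,0,0,-0.025,0],
    [0,0,0,0,0,-0.03,0],
    [0,0,0,0.02,-0.015,0,0],
    [0,0,0,0.025,-0.027,0,0],
    [0,0,0,0.025,-0.03,0,0],
    [0,0,0,0.025,-0.03,0,0],
    [0,0,0,0.025,-0.03,0,0]
  ]
}}

```text
time: 14.78
tool_pos: [0.4233, 0.0621, 0.1489]
tcp_rot: [-2.263, -2.178, 0.0]
wrist_force: [0.4, 1.2, -1.0]
width: 0.266
grip_force: 39.7
```

Call:
{"fn": "drive_tool", "kwargs": {
  "rows": [
    [0,0,0,0.025,-0.02,0,0],
    [0,0,0,0.03,-0.01,0,0],
    [0,0,0,0.035,0,0,0],
    [0,0,0,0.035,0,0,0],
    [0,0,0,0.035,0,0,0],
    [0,0,0,0.035,0,0,0],
    [0,0,0,0.03,0,0,0],
    [0,0,0,0.02,0,0,0]
  ]
}}

```text
time: 15.45
tool_pos: [0.4038, 0.3101, 0.1493]
tcp_rot: [-2.26, -2.181, -0.002]
wrist_force: [1.0, 0.5, -1.7]
width: 0.263
grip_force: 39.8
```

Call:
{"fn": "drive_tool", "kwargs": {
  "rows": [
    [0,0,0,0.006,0,0,0],
    [0,0,0,0,0,0,0],
    [0,0,0,0,0,0.02,0],
    [0,0,0,0,0,0.025,0],
    [0,0,0,0,0,0.015,0],
    [0,0,0,0,0,0.005,0],
    [0,0,0,0,0,0,0]
  ]
}}

```text
time: 16.03
tool_pos: [0.4029, 0.3111, 0.0824]
tcp_rot: [-2.263, -2.178, 0.007]
wrist_force: [-0.2, 0.7, -1.8]
width: 0.267
grip_force: 39.6
```

```bash
python3 to.py 0.4056 0.3137 0.072 -0.037
```

```text
t 16.03 pos [0.4029 0.3111 0.0824] q [ 0.61  0.1   2.09 -0.    0.95  0.65] w 0.267 grip 39.64549720287323 F [-0.2  0.7 -1.8]
toolY [ 0.999 -0.038 -0.003] turn deg [-0.2   0.18 -0.07] shift(after turn) [0.0027 0.0026 0.0104] shift(now) [0.0028 0.0027 0.0104]
```

Call:
{"fn": "drive_tool", "kwargs": {
  "rows": [
    [0,0,0,0,0,0.004,0],
    [0,0,0,0,0,0.004,0],
    [0,0,0,0,0,0.003,0],
    [0,0,0,0,0,0,0],
    [0,0,0,0,0,0,0]
  ]
}}

```text
time: 16.45
tool_pos: [0.4052, 0.314, 0.0743]
tcp_rot: [2.262, 2.18, 0.003]
wrist_force: [-0.7, 0.5, 1.0]
width: 0.27
grip_force: 39.8
```

Call:
{"fn": "drive_tool", "kwargs": {
  "rows": [
    [0,0,0,0,0,0,0.4],
    [0,0,0,0,0,0,0.6],
    [0,0,0,0,0,0,0.6],
    [0,0,0,0,0,0,0.6],
    [0,0,0,0,0,-0.02,0.6],
    [0,0,0,0,0,-0.04,0.6],
    [0,0,0,0,0,-0.04,0.7],
    [0,0,0,0,0,0,0.8]
  ]
}}

```text
time: 17.12
tool_pos: [0.409, 0.3167, 0.1821]
tcp_rot: [2.26, 2.178, 0.022]
wrist_force: [1.6, 0.6, 2.2]
width: 0.796
grip_force: 0.0
```

Call:
{"fn": "drive_tool", "kwargs": {
  "rows": [
    [0,0,0,-0.032,0.022,0,0.8],
    [0,0,0,-0.032,0.022,0,0.8],
    [0,0,0,-0.032,0.022,0,0.8],
    [0,0,0,-0.032,0.022,0,0.8],
    [0,0,0,-0.032,0.022,0,0.8],
    [0,0,0,-0.032,0.022,0,0.8],
    [0,0,0,-0.032,0.022,0,0.8],
    [0,0,0,-0.032,0.022,0,0.8]
  ]
}}

```text
time: 17.78
tool_pos: [0.5716, 0.0493, 0.1733]
tcp_rot: [2.262, 2.18, 0.001]
wrist_force: [0.4, -0.2, 0.5]
width: 0.799
grip_force: 0.0
```

Call:
{"fn": "drive_tool", "kwargs": {
  "rows": [
    [0,0,0,-0.032,0.022,0,0.8],
    [0,0,0,-0.025,0.02,0,0.8],
    [0,0,0,0,0,0,0.8],
    [0,0,0,0,0,0,0.8],
    [0,0,0,0,0,0,0.8],
    [0,0,0,0,0,0,0.8]
  ]
}}

```text
time: 18.28
tool_pos: [0.6098, -0.0064, 0.1729]
tcp_rot: [-2.26, -2.18, 0.001]
wrist_force: [0.2, 0.5, 0.0]
width: 0.803
grip_force: 0.0
```

```bash
python3 to.py 0.6118 -0.0069 0.033 -0.045; cat > w.py <<'E'
from fit import *
from scipy.spatial.transform import Rotation as R
import json,sys
def wproj(s,p,P):
    X=(P-s['tool_pos'])@R.from_rotvec(s['tcp_rot']).as_matrix()   # tool coords
    T=np.linalg.inv(p['mount']);c=(X@T[:3,:3].T+T[:3,3])*[1,-1,-1]
    r=np.linalg.norm(c[:,:2],axis=1);th=np.arctan2(r,c[:,2]);K=p['intrinsics']
    return c[:,:2]/r[:,None]*th[:,None]*K[0,0]+K[:2,2]
E
python3 - <<'E'
from w import *
s=status.read_state();p=shot('wrist');im=p['color'][:,:,::-1].copy()
x,y,a=json.load(open('poses0.json'))['anvil']
Q=np.array([[np.cos(a),-np.sin(a),0],[np.sin(a),np.cos(a),0],[0,0,1]])
for q in M['anvil'][::2]:
    for u in wproj(s,p,q@Q.T+[x,y,.012]): cv2.circle(im,tuple(int(k) for k in u.round()),2,(0,255,0),-1)
cv2.imwrite('pics/w1.png',im);cv2.imwrite('pics/t1.png',shot('top')['color'][:,:,::-1])
E
```

```text
t 18.28 pos [ 0.6098 -0.0064  0.1729] q [-0.05  0.19  1.81  0.    1.15 -0.02] w 0.803 grip 0.0 F [0.2 0.5 0. ]
toolY [ 0.999 -0.036 -0.001] turn deg [-0.06 -0.02  0.51] shift(after turn) [-0.0004  0.002   0.1399] shift(now) [-0.0005  0.0022  0.1399]
```

View pics/w1.png

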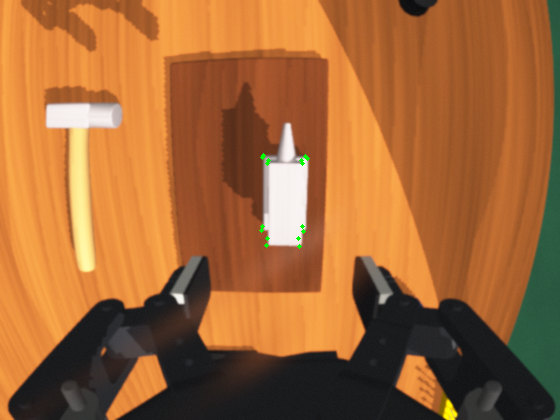

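View pics/t1.png

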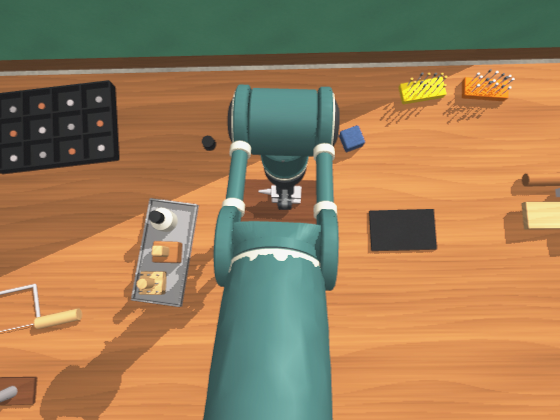

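Call:
{"fn": "drive_tool", "kwargs": {
  "rows": [
    [0,0,0.5,0,0.002,0.02,0.8],
    [0,0,0,0,0,0.035,0.8],
    [0,0,0,0,0,0.035,0.8],
    [0,0,0,0,0,0.025,0.8],
    [0,0,0,0,0,0.016,0.8],
    [0,0,0,0,0,0.009,0.8],
    [0,0,0,0,0,0,0.7],
    [0,0,0,0,0,0,0.6]
  ],
  "force": 60
}}

```text
time: 19.05
tool_pos: [0.6126, -0.0068, 0.0337]
tcp_rot: [2.271, 2.171, 0.0]
wrist_force: [1.1, -0.3, 0.5]
width: 0.606
grip_force: 0.0
```

Call:
{"fn": "drive_tool", "kwargs": {
  "rows": [
    [0,0,0,0,0,0,0.5],
    [0,0,0,0,0,0,0.4],
    [0,0,0,0,0,0,0.3],
    [0,0,0,0,0,0,0.2],
    [0,0,0,0,0,0,0.1],
    [0,0,0,0,0,0,0],
    [0,0,0,0,0,0,0],
    [0,0,0,0,0,0,0]
  ]
}}

```text
time: 19.72
tool_pos: [0.6139, -0.0075, 0.0354]
tcp_rot: [2.27, 2.169, 0.003]
wrist_force: [-1.1, 0.8, 7.1]
width: 0.317
grip_force: 60.8
```

```bash
python3 to.py 0.5211 -0.2913 0.033 -0.0026
```

```text
t 19.72 pos [ 0.6139 -0.0075  0.0354] q [-0.05  0.34  1.9   0.    0.9  -0.01] w 0.317 grip 60.80250263214111 F [-1.1  0.8  7.1]
toolY [ 0.999 -0.046  0.003] turn deg [ 0.16 -0.01 -2.48] shift(after turn) [-0.284  -0.0921  0.0024] shift(now) [-0.2877 -0.0798  0.0021]
```

Call:
{"fn": "drive_tool", "kwargs": {
  "rows": [
    [0,0,0,0,0,-0.01,0],
    [0,0,0,0,0,-0.02,0],
    [0,0,-2.5,0,0,-0.02,0],
    [0,0,0,-0.015,-0.005,0,0],
    [0,0,0,-0.025,-0.01,0,0],
    [0,0,0,-0.03,-0.01,0,0],
    [0,0,0,-0.035,-0.01,0,0],
    [0,0,0,-0.035,-0.01,0,0]
  ]
}}

```text
time: 20.38
tool_pos: [0.5651, -0.1478, 0.0821]
tcp_rot: [-2.22, -2.219, 0.002]
wrist_force: [0.6, 0.1, -7.5]
width: 0.313
grip_force: 60.7
```

Call:
{"fn": "drive_tool", "kwargs": {
  "rows": [
    [0,0,0,-0.035,-0.01,0,0],
    [0,0,0,-0.035,-0.01,0,0],
    [0,0,0,-0.03,-0.01,0,0],
    [0,0,0,-0.025,-0.01,0,0],
    [0,0,0,-0.015,-0.005,0,0],
    [0,0,0,-0.004,-0.002,0,0],
    [0,0,0,0,0,0,0],
    [0,0,0,0,0,0.02,0]
  ]
}}

```text
time: 21.05
tool_pos: [0.5226, -0.2926, 0.0667]
tcp_rot: [2.22, 2.213, 0.003]
wrist_force: [1.7, 0.3, -6.9]
width: 0.318
grip_force: 60.9
```

Call:
{"fn": "drive_tool", "kwargs": {
  "rows": [
    [0,0,0,0,0,0.018,0],
    [0,0,0,0,0,0.006,0],
    [0,0,0,0,0,0,0],
    [0,0,0,0,0,0,0],
    [0,0,0,0,0,0,0]
  ]
}}

```text
time: 21.47
tool_pos: [0.521, -0.2911, 0.0402]
tcp_rot: [2.222, 2.219, 0.001]
wrist_force: [0.4, -0.1, -6.4]
width: 0.314
grip_force: 60.6
```

```bash
python3 to.py 0.5211 -0.2908 0.033 -0.0026
```

```text
t 21.47 pos [ 0.521  -0.2911  0.0402] q [-0.55  0.3   1.94  0.    0.9  -0.55] w 0.314 grip 60.639249086380005 F [ 0.4 -0.1 -6.4]
toolY [ 1.    -0.001  0.001] turn deg [0.07 0.04 0.08] shift(after turn) [0.0003 0.0001 0.0072] shift(now) [0.0003 0.0001 0.0072]
```

Call:
{"fn": "drive_tool", "kwargs": {
  "rows": [
    [0,0,0,0,0,0.003,0],
    [0,0,0,0,0,0.003,0],
    [0,0,0,0,0,0.003,0],
    [0,0,0,0,0,0,0],
    [0,0,0,0,0,0,0]
  ]
}}

```text
time: 21.88
tool_pos: [0.5208, -0.2918, 0.0314]
tcp_rot: [2.223, 2.218, 0.001]
wrist_force: [-1.3, 0.0, -1.1]
width: 0.316
grip_force: 61.7
```

Call:
{"fn": "drive_tool", "kwargs": {
  "rows": [
    [0,0,0,0,0,0.001,0],
    [0,0,0,0,0,0,0.4],
    [0,0,0,0,0,0,0.6],
    [0,0,0,0,0,0,0.8],
    [0,0,0,0,0,0,0.8],
    [0,0,0,0,0,-0.015,0.8],
    [0,0,0,0,0,-0.035,0.8],
    [0,0,0,0,0,-0.04,0.7]
  ],
  "force": 40
}}

```text
time: 22.55
tool_pos: [0.5176, -0.2899, 0.1169]
tcp_rot: [-2.219, -2.214, 0.003]
wrist_force: [0.2, -0.7, -0.8]
width: 0.704
grip_force: 0.0
```

Call:
{"fn": "drive_tool", "kwargs": {
  "rows": [
    [0,0,0,0,0,-0.04,0.7],
    [0,0,2,0.02,-0.005,-0.02,0.7],
    [0,0,0,0.035,-0.01,0,0.7],
    [0,0,0,0.035,-0.01,0,0.7],
    [0,0,0,0.035,-0.01,0,0.7],
    [0,0,0,0.035,-0.01,0,0.7],
    [0,0,0,0.035,-0.01,0,0.7],
    [0,0,0,0.035,-0.01,0,0.7]
  ]
}}

```text
time: 23.22
tool_pos: [0.4623, -0.0578, 0.1794]
tcp_rot: [2.262, 2.179, 0.001]
wrist_force: [0.6, 0.7, 0.4]
width: 0.706
grip_force: 0.0
```

Call:
{"fn": "drive_tool", "kwargs": {
  "rows": [
    [0,0,0,0.035,0,0,0.7],
    [0,0,0,0.02,0,0,0.7],
    [0,0,0,0,0,0,0.7]
  ]
}}

```text
time: 23.47
tool_pos: [0.4647, -0.0009, 0.1795]
tcp_rot: [-2.258, -2.184, -0.003]
wrist_force: [-0.5, 1.1, 0.1]
width: 0.703
grip_force: 0.0
```

```bash
cat > run2.py <<'E'
from fit import *
names=['flask','burblock','mallet','anvil','tray','pad']
V=[(p,getmasks(p,names)) for p in (shot('top','t2.png'),shot('scene'))]
for n,z,g in [('anvil',.008,(.521,-.291,0)),('flask',.005,(.554,.2915,0)),('mallet',.005,(.476,.279,-.037)),('burblock',.005,(.4056,.3137,-.037))]:
    for t,vs in (('both',V),('top',V[:1]),('scene',V[1:])):
        if any(n in m for _,m in vs):
            r,f=fit(vs,n,z,g,0 if n=='flask' else None);print(n,t,np.round(r,4),round(f,3))
E
python3 run2.py; python3 to.py 0.4052 0.3140 0.0743 -0.037
```

```text
anvil both [ 0.5199 -0.2913 -0.0207] 0.053
anvil top [ 0.5205 -0.2904 -0.0043] 0.014
anvil scene [ 0.5186 -0.2929 -0.0489] 0.025
flask both [0.5535 0.2906 0.047 ] 0.02
flask top [0.554  0.2912 0.0191] 0.004
flask scene [0.5529 0.2905 0.0406] 0.012
mallet both [ 0.4763  0.2806 -0.036 ] 0.059
mallet top [ 0.4762  0.2798 -0.0119] 0.022
mallet scene [ 0.4734  0.2827 -0.0499] 0.022
burblock both [ 0.4044  0.3142 -0.0915] 0.056
burblock top [ 0.4042  0.3148 -0.0405] 0.014
burblock scene [ 0.4053  0.3137 -0.1391] 0.03
t 24.17 pos [ 0.4649 -0.0045  0.1793] q [-0.06 -0.1   2.1  -0.    1.15 -0.03] w 0.7 grip 0.0 F [-0.4 -0.4  0.2]
toolY [ 0.999 -0.038 -0.   ] turn deg [-0.    0.   -0.03] shift(after turn) [ 0.3161 -0.0714  0.105 ] shift(now) [ 0.3161 -0.0716  0.105 ]
```

View pics/t2.png

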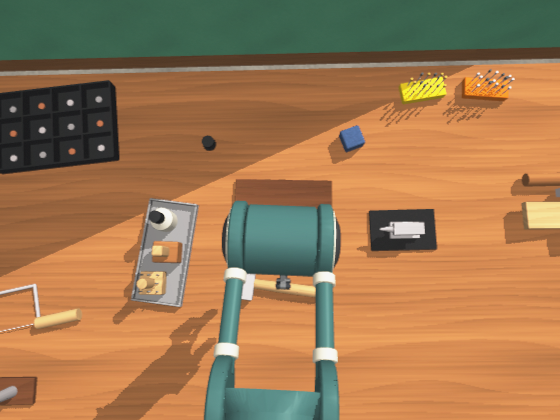

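Call:
{"fn": "drive_tool", "kwargs": {
  "rows": [
    [0,0,0,0.02,-0.01,0,0.7],
    [0,0,0,0.035,-0.015,0,0.7],
    [0,0,0,0.035,-0.015,0,0.7],
    [0,0,0,0.035,-0.015,0,0.7],
    [0,0,0,0.035,-0.0166,0,0.7],
    [0,0,0,0.035,0,0,0.7],
    [0,0,0,0.035,0,0,0.7],
    [0,0,0,0.035,0,0,0.7]
  ]
}}

```text
time: 24.83
tool_pos: [0.4026, 0.265, 0.1796]
tcp_rot: [2.261, 2.18, 0.001]
wrist_force: [0.0, -0.1, 0.0]
width: 0.701
grip_force: 0.0
```

Call:
{"fn": "drive_tool", "kwargs": {
  "rows": [
    [0,0,0,0.031,0,0,0.7],
    [0,0,0,0.02,0,0,0.7],
    [0,0,0,0,0,0,0.7],
    [0,0,0,0,0,0,0.7],
    [0,0,0,0,0,0,0.7],
    [0,0,0,0,0,0,0.7]
  ]
}}

```text
time: 25.33
tool_pos: [0.4049, 0.3131, 0.1791]
tcp_rot: [2.263, 2.179, -0.001]
wrist_force: [-0.2, 0.6, -0.3]
width: 0.702
grip_force: 0.0
```

```bash
python3 to.py 0.4050 0.3142 0.073 -0.037
```

```text
t 25.33 pos [0.4049 0.3131 0.1791] q [ 0.61 -0.01  2.01 -0.    1.14  0.65] w 0.702 grip 0.0 F [-0.2  0.6 -0.3]
toolY [ 0.999 -0.038 -0.   ] turn deg [-0.02  0.04 -0.05] shift(after turn) [0.0011 0.     0.1061] shift(now) [1.200e-03 1.000e-04 1.061e-01]
```

Call:
{"fn": "drive_tool", "kwargs": {
  "rows": [
    [0,0,0,0.001,0,0.015,0.7],
    [0,0,0,0,0,0.03,0.7],
    [0,0,0,0,0,0.03,0.7],
    [0,0,0,0,0,0.02,0.7],
    [0,0,0,0,0,0.011,0.6],
    [0,0,0,0,0,0,0.5],
    [0,0,0,0,0,0,0.4],
    [0,0,0,0,0,0,0.3]
  ]
}}

```text
time: 26.0
tool_pos: [0.4063, 0.3156, 0.0749]
tcp_rot: [2.263, 2.179, 0.004]
wrist_force: [-0.1, -0.1, 0.5]
width: 0.303
grip_force: 0.4
```

Call:
{"fn": "drive_tool", "kwargs": {
  "rows": [
    [0,0,0,0,0,0,0.2],
    [0,0,0,0,0,0,0.1],
    [0,0,0,0,0,0,0],
    [0,0,0,0,0,0,0],
    [0,0,0,0,0,0,0],
    [0,0,0,0,0,0,0]
  ]
}}

```text
time: 26.5
tool_pos: [0.4062, 0.3159, 0.0749]
tcp_rot: [2.261, 2.18, 0.004]
wrist_force: [-1.4, -0.7, 5.9]
width: 0.268
grip_force: 40.0
```

```bash
python3 to.py 0.5534 -0.0628 0.081 -0.037
```

```text
t 26.5 pos [0.4062 0.3159 0.0749] q [ 0.61  0.11  2.09 -0.    0.93  0.65] w 0.268 grip 39.972864389419556 F [-1.4 -0.7  5.9]
toolY [ 0.999 -0.037  0.002] turn deg [ 0.14 -0.08  0.02] shift(after turn) [-0.373   0.1611 -0.0061] shift(now) [-0.373   0.161  -0.0063]
```

Call:
{"fn": "drive_tool", "kwargs": {
  "rows": [
    [0,0,0,0,0,-0.015,0],
    [0,0,0,0,0,-0.025,0],
    [0,0,0,0,0,-0.03,0],
    [0,0,0,-0.02,0,0,0],
    [0,0,0,-0.03,0,0,0],
    [0,0,0,-0.035,0,0,0],
    [0,0,0,-0.035,0,0,0],
    [0,0,0,-0.035,0.005,0,0]
  ]
}}

```text
time: 27.17
tool_pos: [0.4027, 0.1588, 0.1427]
tcp_rot: [-2.26, -2.181, 0.002]
wrist_force: [1.2, 0.1, -2.0]
width: 0.266
grip_force: 39.7
```

Call:
{"fn": "drive_tool", "kwargs": {
  "rows": [
    [0,0,0,-0.035,0.01,0,0],
    [0,0,0,-0.03,0.02,0,0],
    [0,0,0,-0.03,0.025,0,0],
    [0,0,0,-0.03,0.025,0,0],
    [0,0,0,-0.03,0.025,0,0],
    [0,0,0,-0.025,0.025,0,0],
    [0,0,0,-0.025,0.02,0,0],
    [0,0,0,-0.012,0.006,0,0]
  ]
}}

```text
time: 27.83
tool_pos: [0.5548, -0.0657, 0.1432]
tcp_rot: [2.262, 2.176, 0.001]
wrist_force: [0.7, 1.0, -1.4]
width: 0.267
grip_force: 39.7
```

Call:
{"fn": "drive_tool", "kwargs": {
  "rows": [
    [0,0,0,0,0,0,0],
    [0,0,0,0,0,0.02,0],
    [0,0,0,0,0,0.02,0],
    [0,0,0,0,0,0.01,0],
    [0,0,0,0,0,0,0],
    [0,0,0,0,0,0,0],
    [0,0,0,0,0,0,0]
  ]
}}

```text
time: 28.42
tool_pos: [0.5526, -0.062, 0.0941]
tcp_rot: [2.261, 2.18, 0.001]
wrist_force: [-0.3, -0.1, -2.0]
width: 0.267
grip_force: 39.7
```

```bash
python3 to.py 0.5534 -0.0620 0.081 -0.037
```

```text
t 28.42 pos [ 0.5526 -0.062   0.0941] q [-0.16  0.17  1.99  0.    0.98 -0.12] w 0.267 grip 39.71142768859863 F [-0.3 -0.1 -2. ]
toolY [ 0.999 -0.036  0.001] turn deg [0.06 0.   0.04] shift(after turn) [0.0001 0.0008 0.0131] shift(now) [0.0001 0.0008 0.0131]
```

Call:
{"fn": "drive_tool", "kwargs": {
  "rows": [
    [0,0,0,0,0.001,0.005,0],
    [0,0,0,0,0,0.004,0],
    [0,0,0,0,0,0.003,0],
    [0,0,0,0,0,0.001,0],
    [0,0,0,0,0,0,0],
    [0,0,0,0,0,0,0]
  ]
}}

```text
time: 28.92
tool_pos: [0.5532, -0.0626, 0.0816]
tcp_rot: [-2.262, -2.18, 0.0]
wrist_force: [-3.9, 1.0, 6.1]
width: 0.268
grip_force: 40.7
```

Call:
{"fn": "drive_tool", "kwargs": {
  "rows": [
    [0,0,0,0,0,0,0.4],
    [0,0,0,0,0,0,0.6],
    [0,0,0,0,0,0,0.6],
    [0,0,0,0,0,0,0.6],
    [0,0,0,0,0,-0.02,0.6],
    [0,0,0,0,0,-0.04,0.6],
    [0,0,0,0,0,-0.04,0.7],
    [0,0,0,0,0,0,0.7]
  ]
}}

```text
time: 29.58
tool_pos: [0.5589, -0.0634, 0.1894]
tcp_rot: [2.254, 2.172, 0.014]
wrist_force: [1.9, -0.9, 0.6]
width: 0.701
grip_force: 0.0
```

Call:
{"fn": "drive_tool", "kwargs": {
  "rows": [
    [0,0,0,0.02,-0.005,0,0.7],
    [0,0,0,0.035,-0.01,0,0.7],
    [0,0,0,0.035,-0.01,0,0.7],
    [0,0,0,0.035,-0.01,0,0.7],
    [0,0,0,0.035,-0.01,0,0.7],
    [0,0,0,0.035,-0.01,0,0.7],
    [0,0,0,0.035,-0.01,0,0.7],
    [0,0,0,0.035,-0.01,0,0.7]
  ]
}}

```text
time: 30.25
tool_pos: [0.4875, 0.2067, 0.1803]
tcp_rot: [2.262, 2.18, 0.001]
wrist_force: [0.8, 0.2, 0.3]
width: 0.701
grip_force: 0.0
```

Call:
{"fn": "drive_tool", "kwargs": {
  "rows": [
    [0,0,0,0.035,-0.01,0,0.7],
    [0,0,0,0.025,-0.004,0,0.7],
    [0,0,0,0.013,0,0,0.7],
    [0,0,0,0,0,0,0.7],
    [0,0,0,0,0,0,0.7],
    [0,0,0,0,0,0,0.7]
  ]
}}

```text
time: 30.75
tool_pos: [0.4769, 0.2775, 0.18]
tcp_rot: [2.262, 2.179, -0.001]
wrist_force: [0.4, -0.4, -0.3]
width: 0.702
grip_force: 0.0
```

```bash
python3 to.py 0.4764 0.2795 0.0705 -0.037
```

```text
t 30.75 pos [0.4769 0.2775 0.18  ] q [ 0.48  0.07  1.93 -0.    1.15  0.52] w 0.702 grip 0.0 F [ 0.4 -0.4 -0.3]
toolY [ 0.999 -0.037 -0.   ] turn deg [-0.02  0.05 -0.02] shift(after turn) [ 0.002  -0.0006  0.1095] shift(now) [ 0.0021 -0.0006  0.1095]
```

Call:
{"fn": "drive_tool", "kwargs": {
  "rows": [
    [0,0,0,0.001,0,0.015,0.7],
    [0,0,0,0,0,0.03,0.7],
    [0,0,0,0,0,0.03,0.7],
    [0,0,0,0,0,0.022,0.7],
    [0,0,0,0,0,0.012,0.6],
    [0,0,0,0,0,0,0.5],
    [0,0,0,0,0,0,0.4],
    [0,0,0,0,0,0,0.3]
  ]
}}

```text
time: 31.42
tool_pos: [0.4782, 0.2796, 0.0729]
tcp_rot: [2.263, 2.178, 0.003]
wrist_force: [-0.3, -0.2, 0.4]
width: 0.303
grip_force: 0.5
```

Call:
{"fn": "drive_tool", "kwargs": {
  "rows": [
    [0,0,0,0,0,0,0.2],
    [0,0,0,0,0,0,0.1],
    [0,0,0,0,0,0,0],
    [0,0,0,0,0,0,0],
    [0,0,0,0,0,0,0],
    [0,0,0,0,0,0,0]
  ]
}}

```text
time: 31.92
tool_pos: [0.4779, 0.2799, 0.0728]
tcp_rot: [2.261, 2.179, 0.004]
wrist_force: [0.5, -1.8, 6.3]
width: 0.276
grip_force: 42.6
```

```bash
python3 to.py 0.5570 0.0030 0.078 -0.037
```

```text
t 31.92 pos [0.4779 0.2799 0.0728] q [ 0.49  0.19  2.01 -0.    0.94  0.52] w 0.276 grip 42.57153332233429 F [ 0.5 -1.8  6.3]
toolY [ 0.999 -0.037  0.002] turn deg [ 0.14 -0.05  0.02] shift(after turn) [-0.2738  0.0892 -0.0052] shift(now) [-0.2738  0.0892 -0.0052]
```

Call:
{"fn": "drive_tool", "kwargs": {
  "rows": [
    [0,0,0,0,0,-0.015,0],
    [0,0,0,0,0,-0.025,0],
    [0,0,0,0,0,-0.03,0],
    [0,0,0,-0.02,0.005,-0.01,0],
    [0,0,0,-0.03,0.01,0,0],
    [0,0,0,-0.035,0.012,0,0],
    [0,0,0,-0.035,0.012,0,0],
    [0,0,0,-0.035,0.012,0,0]
  ]
}}

```text
time: 32.58
tool_pos: [0.5214, 0.1216, 0.1508]
tcp_rot: [-2.26, -2.181, 0.001]
wrist_force: [0.9, -1.0, -2.0]
width: 0.276
grip_force: 41.4
```

Call:
{"fn": "drive_tool", "kwargs": {
  "rows": [
    [0,0,0,-0.035,0.012,0,0],
    [0,0,0,-0.03,0.012,0,0],
    [0,0,0,-0.025,0.01,0,0],
    [0,0,0,-0.018,0.004,0,0],
    [0,0,0,-0.008,0,0,0],
    [0,0,0,-0.002,0,0,0],
    [0,0,0,0,0,0,0],
    [0,0,0,0,0,0,0]
  ]
}}

```text
time: 33.25
tool_pos: [0.5549, 0.0044, 0.1508]
tcp_rot: [-2.261, -2.18, 0.0]
wrist_force: [-0.6, 0.9, -3.2]
width: 0.276
grip_force: 41.4
```

```bash
python3 to.py 0.5570 0.0033 0.078 -0.037
```

```text
t 33.25 pos [0.5549 0.0044 0.1508] q [-0.04  0.1   1.95  0.    1.09 -0.  ] w 0.276 grip 41.4387971162796 F [-0.6  0.9 -3.2]
toolY [ 0.999 -0.037 -0.001] turn deg [-0.06 -0.04  0.02] shift(after turn) [-0.0011  0.0021  0.0728] shift(now) [-0.0011  0.0022  0.0728]
```

Call:
{"fn": "drive_tool", "kwargs": {
  "rows": [
    [0,0,0,-0.001,0.0015,0.01,0],
    [0,0,0,0,0,0.02,0],
    [0,0,0,0,0,0.02,0],
    [0,0,0,0,0,0.01,0],
    [0,0,0,0,0,0.005,0],
    [0,0,0,0,0,0.003,0],
    [0,0,0,0,0,0.003,0],
    [0,0,0,0,0,0,0]
  ]
}}

```text
time: 33.92
tool_pos: [0.5575, 0.0026, 0.0805]
tcp_rot: [2.261, 2.18, 0.001]
wrist_force: [-0.4, 0.3, -3.1]
width: 0.276
grip_force: 41.4
```

Call:
{"fn": "drive_tool", "kwargs": {
  "rows": [
    [0,0,0,0,0,0.0005,0],
    [0,0,0,0,0,0,0],
    [0,0,0,0,0,0,0]
  ]
}}

```text
time: 34.17
tool_pos: [0.5577, 0.0023, 0.0806]
tcp_rot: [2.262, 2.179, 0.002]
wrist_force: [-0.2, -0.0, -2.4]
width: 0.274
grip_force: 41.4
```

Call:
{"fn": "drive_tool", "kwargs": {
  "rows": [
    [0,0,0,0,0,0.001,0],
    [0,0,0,0,0,0.0007,0],
    [0,0,0,0,0,0,0],
    [0,0,0,0,0,0,0]
  ]
}}

```text
time: 34.5
tool_pos: [0.5578, 0.0023, 0.0799]
tcp_rot: [2.262, 2.179, 0.002]
wrist_force: [-2.4, 0.7, 6.1]
width: 0.273
grip_force: 42.5
```

Call:
{"fn": "drive_tool", "kwargs": {
  "rows": [
    [0,0,0,0,0,0,0.4],
    [0,0,0,0,0,0,0.6],
    [0,0,0,0,0,0,0.6],
    [0,0,0,0,0,0,0.6],
    [0,0,0,0,0,-0.02,0.6],
    [0,0,0,0,0,-0.04,0.6],
    [0,0,0,0,0,-0.04,0.7],
    [0,0,0,0,0,0,0.7]
  ]
}}

```text
time: 35.17
tool_pos: [0.5628, 0.0021, 0.1872]
tcp_rot: [2.254, 2.173, 0.016]
wrist_force: [1.2, 0.4, 0.8]
width: 0.701
grip_force: 0.0
```

Call:
{"fn": "drive_tool", "kwargs": {
  "rows": [
    [0,0,0,0.02,-0.002,0,0.7],
    [0,0,0,0.035,-0.002,0,0.7],
    [0,0,0,0.035,-0.002,0,0.7],
    [0,0,0,0.035,-0.002,0,0.7],
    [0,0,0,0.035,-0.002,0,0.7],
    [0,0,0,0.035,-0.002,0,0.7],
    [0,0,0,0.035,-0.002,0,0.7],
    [0,0,0,0.03,0,0,0.7]
  ]
}}

```text
time: 35.83
tool_pos: [0.5523, 0.265, 0.1779]
tcp_rot: [-2.261, -2.181, -0.001]
wrist_force: [0.9, -0.6, -0.7]
width: 0.702
grip_force: 0.0
```

Call:
{"fn": "drive_tool", "kwargs": {
  "rows": [
    [0,0,0,0.02,0,0,0.7],
    [0,0,0,0.008,0,0,0.7],
    [0,0,0,0,0,0,0.7],
    [0,0,0,0,0,0,0.7],
    [0,0,0,0,0,0,0.7]
  ]
}}

```text
time: 36.25
tool_pos: [0.5537, 0.2893, 0.1777]
tcp_rot: [2.263, 2.179, -0.002]
wrist_force: [-0.4, 0.4, -1.2]
width: 0.699
grip_force: 0.0
```

```bash
python3 to.py 0.5542 0.2910 0.070 -0.037
```

```text
t 36.25 pos [0.5537 0.2893 0.1777] q [ 0.44  0.21  1.77 -0.    1.16  0.48] w 0.699 grip 0.0 F [-0.4  0.4 -1.2]
toolY [ 0.999 -0.038 -0.001] turn deg [-0.03  0.05 -0.05] shift(after turn) [0.0017 0.0004 0.1077] shift(now) [0.0018 0.0005 0.1077]
```

Call:
{"fn": "drive_tool", "kwargs": {
  "rows": [
    [0,0,0,0.001,0,0.015,0.7],
    [0,0,0,0,0,0.03,0.7],
    [0,0,0,0,0,0.03,0.7],
    [0,0,0,0,0,0.02,0.7],
    [0,0,0,0,0,0.012,0.6],
    [0,0,0,0,0,0,0.5],
    [0,0,0,0,0,0,0.4],
    [0,0,0,0,0,0,0.3]
  ]
}}

```text
time: 36.92
tool_pos: [0.5552, 0.2917, 0.0728]
tcp_rot: [2.262, 2.178, 0.004]
wrist_force: [0.3, 0.6, -1.4]
width: 0.315
grip_force: 39.4
```

Call:
{"fn": "drive_tool", "kwargs": {
  "rows": [
    [0,0,0,0,0,0,0.2],
    [0,0,0,0,0,0,0.1],
    [0,0,0,0,0,0,0],
    [0,0,0,0,0,0,0],
    [0,0,0,0,0,0,0],
    [0,0,0,0,0,0,0]
  ]
}}

```text
time: 37.42
tool_pos: [0.5546, 0.2921, 0.0724]
tcp_rot: [2.261, 2.18, 0.003]
wrist_force: [-1.4, -0.5, 4.9]
width: 0.314
grip_force: 40.0
```

```bash
python3 to.py 0.5575 0.0680 0.078 -0.037
```

```text
t 37.42 pos [0.5546 0.2921 0.0724] q [ 0.45  0.31  1.85 -0.    0.97  0.48] w 0.314 grip 40.00227212905884 F [-1.4 -0.5  4.9]
toolY [ 0.999 -0.037  0.002] turn deg [ 0.1  -0.05  0.01] shift(after turn) [-0.2238  0.0112 -0.0056] shift(now) [-0.2238  0.0112 -0.0058]
```

Call:
{"fn": "drive_tool", "kwargs": {
  "rows": [
    [0,0,0,0,0,-0.015,0],
    [0,0,0,0,0,-0.025,0],
    [0,0,0,0,0,-0.03,0],
    [0,0,0,-0.02,0.002,-0.005,0],
    [0,0,0,-0.03,0.002,0,0],
    [0,0,0,-0.035,0.002,0,0],
    [0,0,0,-0.035,0.002,0,0],
    [0,0,0,-0.035,0.002,0,0]
  ]
}}

```text
time: 38.08
tool_pos: [0.5572, 0.1352, 0.1455]
tcp_rot: [-2.261, -2.181, 0.001]
wrist_force: [1.2, -0.1, -1.6]
width: 0.315
grip_force: 39.8
```

Call:
{"fn": "drive_tool", "kwargs": {
  "rows": [
    [0,0,0,-0.03,0.001,0,0],
    [0,0,0,-0.02,0,0,0],
    [0,0,0,-0.012,0,0,0],
    [0,0,0,-0.005,0,0,0],
    [0,0,0,0,0,0,0],
    [0,0,0,0,0,0,0],
    [0,0,0,0,0,0,0]
  ]
}}

```text
time: 38.67
tool_pos: [0.5566, 0.0706, 0.146]
tcp_rot: [-2.261, -2.181, -0.0]
wrist_force: [-0.1, -0.6, -1.9]
width: 0.314
grip_force: 39.8
```

```bash
python3 to.py 0.5572 0.0688 0.0792 -0.037
```

```text
t 38.67 pos [0.5566 0.0706 0.146 ] q [0.08 0.12 1.94 0.   1.08 0.12] w 0.314 grip 39.76591944694519 F [-0.1 -0.6 -1.9]
toolY [ 0.999 -0.036 -0.   ] turn deg [-0.01 -0.03  0.06] shift(after turn) [-0.0018  0.0007  0.0668] shift(now) [-0.0018  0.0007  0.0668]
```

Call:
{"fn": "drive_tool", "kwargs": {
  "rows": [
    [0,0,0,-0.001,0,0.01,0],
    [0,0,0,0,0,0.02,0],
    [0,0,0,0,0,0.018,0],
    [0,0,0,0,0,0.01,0],
    [0,0,0,0,0,0.004,0],
    [0,0,0,0,0,0.003,0],
    [0,0,0,0,0,0.002,0],
    [0,0,0,0,0,0,0]
  ]
}}

```text
time: 39.33
tool_pos: [0.5572, 0.0687, 0.0799]
tcp_rot: [2.261, 2.18, 0.001]
wrist_force: [0.2, -0.3, -2.2]
width: 0.313
grip_force: 39.7
```

Call:
{"fn": "drive_tool", "kwargs": {
  "rows": [
    [0,0,0,0,0,0.0005,0],
    [0,0,0,0,0,0,0],
    [0,0,0,0,0,0,0]
  ]
}}

```text
time: 39.58
tool_pos: [0.5575, 0.0685, 0.0794]
tcp_rot: [2.261, 2.179, 0.003]
wrist_force: [-0.0, 0.5, -0.2]
width: 0.315
grip_force: 39.8
```

Contact made; release, rise, and move clear over the tray side to check with the cameras.

Call:
{"fn": "drive_tool", "kwargs": {
  "rows": [
    [0,0,0,0,0,0.0005,0.1],
    [0,0,0,0,0,0,0.4],
    [0,0,0,0,0,0,0.6],
    [0,0,0,0,0,0,0.6],
    [0,0,0,0,0,-0.02,0.6],
    [0,0,0,0,0,-0.04,0.6],
    [0,0,0,0,0,-0.04,0.7],
    [0,0,0,0,0,-0.02,0.7]
  ]
}}

```text
time: 40.25
tool_pos: [0.5587, 0.0685, 0.2029]
tcp_rot: [2.259, 2.177, 0.007]
wrist_force: [1.1, 0.5, 0.2]
width: 0.696
grip_force: 0.0
```

Call:
{"fn": "drive_tool", "kwargs": {
  "rows": [
    [0,0,0,0.02,0,0,0.7],
    [0,0,0,0.035,0,0,0.7],
    [0,0,0,0.035,0,0,0.7],
    [0,0,0,0.035,0,0,0.7],
    [0,0,0,0.035,0,0,0.7],
    [0,0,0,0.035,0,0,0.7],
    [0,0,0,0.035,-0.01,0,0.7],
    [0,0,0,0.035,-0.02,0,0.7]
  ]
}}

```text
time: 40.92
tool_pos: [0.5374, 0.3359, 0.1978]
tcp_rot: [2.263, 2.178, 0.002]
wrist_force: [0.4, 0.6, 0.6]
width: 0.699
grip_force: 0.0
```

Call:
{"fn": "drive_tool", "kwargs": {
  "rows": [
    [0,0,0,0.035,-0.02,0,0.7],
    [0,0,0,0.035,-0.02,0,0.7],
    [0,0,0,0.035,-0.02,0,0.7],
    [0,0,0,0.03,-0.02,0,0.7],
    [0,0,0,0.02,0,0,0.7],
    [0,0,0,0,0,0,0.7],
    [0,0,0,0,0,0,0.7]
  ]
}}

```text
time: 41.5
tool_pos: [0.4615, 0.493, 0.1975]
tcp_rot: [2.259, 2.182, -0.001]
wrist_force: [0.4, -0.4, 0.0]
width: 0.703
grip_force: 0.0
```

```bash
sed -i "s/(p,getmasks(p,names)) for p in pics/(p,getmasks(p,names)) for p in pics/; s/Z=dict.*/Z=dict(rack=0,tray=0,pad=0,flask=.012,burblock=.012,mallet=.012,anvil=.008)/; s/shot('top'),shot('scene')/shot('top','t3.png'),shot('scene','s3.png')/" run.py; python3 run.py poses1.json | grep -v tray
```

```text
rack both [ 0.5763  0.0019 -0.0378] 0.037
rack top [ 0.5779  0.0024 -0.0374] 0.015
rack scene [ 0.5744  0.0012 -0.0363] 0.006
pad both [ 0.5216 -0.291   0.0066] 0.044
pad top [ 0.5227 -0.2899  0.0022] 0.012
pad scene [ 0.5192 -0.2921  0.0074] 0.008
flask both [ 0.5569  0.0685 -0.0033] 0.024
flask top [ 0.557   0.0686 -0.044 ] 0.006
flask scene [ 0.5569  0.0685 -0.0628] 0.018
burblock both [ 0.5525 -0.064  -0.0176] 0.077
burblock top [ 0.5533 -0.0634 -0.022 ] 0.015
burblock scene [ 0.5492 -0.0646 -0.0218] 0.048
mallet both [0.5579 0.0032 0.0035] 0.086
mallet top [ 0.5583  0.0032 -0.031 ] 0.019
mallet scene [0.5545 0.0032 0.0213] 0.05
anvil both [ 0.5205 -0.2914 -0.0182] 0.051
anvil top [ 0.5214 -0.291  -0.0058] 0.009
anvil scene [ 0.5183 -0.2928 -0.0545] 0.02
```

View pics/t3.png

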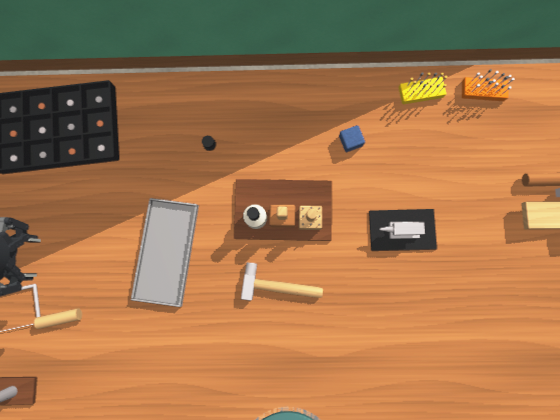

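View pics/s3.png

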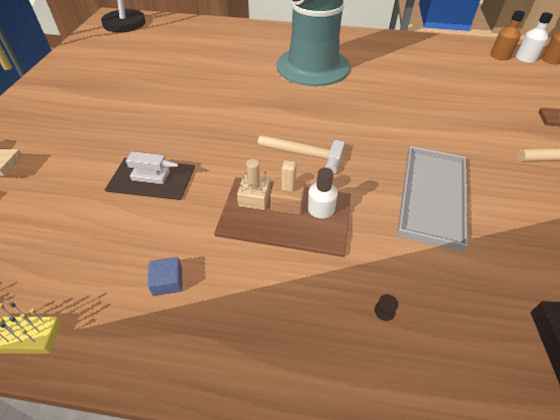

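The top view shows the bottle at (255,215), the mallet at (283,213) and the bur block at (311,216), all back on the board. The anvil stands centred on the pad at (405,230). The measured poses match the start within about 3 mm and everything is upright, so I'm handing the job in.

```bash
python3 -c "
from h import *
print(workorder.finish_job())"
```

```text
the job is handed in; nothing more can be done
None
```

I handed the job in at about 42 s of the 141 s allowed (no verdict was returned): the bottle, bur block and mallet went into the tray and are back upright on the board within about 3 mm of where they started, and the anvil stands upright on the middle of the pad, lengthwise.

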